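# Clamp a denture flask in the bench press

### The arm

A 6-joint arm with a two-finger parallel gripper is mounted at the origin on the work surface. World frame = base frame: x ahead of the robot, y to its left, z up, the work surface at z = 0. Lengths are in m, angles in rad, forces in N, time in s.
With the tool pointing down it reaches from about 0.325 to 0.9 m from the base axis. Payload 6.1 kg.
Tool frame: the origin (TCP) lies at the very end of the fingers, on their centre line; the grasp point (between the pads) lies 19 mm behind it; z points along the fingers, y is the line along which they close (so a half turn about z gives the same grasp; the last joint's range is limited). The gripper opens to 87 mm and grips with 3 to 60 N. Pads are 19 mm wide; open, the fingers measure 117 mm over their backs; the gripper's body (75 mm by 190 mm) begins 51 mm behind the grasp point.
Start: joints at [1.208, 0.22, 1.526, -0, 1.395, -0.126], TCP at [0.147, 0.608, 0.223] pointing down, gripper open.
Joint ranges: [-2.98, 2.98], [-0.91, 2.08], [0.09, 2.57], [-1.24, 4.39], [0.2, 2.65], [-2.68, 2.68]. Speed limits (rad/s): [2.57, 2.57, 3.01, 3.14, 3.14, 3.14].

### API

Orientations are given as a rotation vector (axis times angle).
In Python, from bench import env, vision, workorder gives the robot as it stands.
- The arm moves only by the shell command python3 -m inch 'ROWS' [FORCE]. ROWS is JSON, a list of rows, each a list of 7 numbers: the turn, a rotation vector about the tool's x, y, z in degrees, then the shift along the tool's x, y, z in m, then the finger opening in m, from 0 to 0.087. In form: [[rx, ry, rz, dx, dy, dz, claw], ...]. A call has 1 to 12 rows; each row shifts and turns the commanded pose from where the row before left it, along the tool's axes as they then stand; what a row does not reach is not made up. A row lasts 1/8 s, in which the tool goes at most 62.5 mm and 10.7 degrees, less where a joint would pass 70% of its speed; a pose out of reach is approached as far as the arm can. A call is refused whole if a number of a shift passes 0.0625 or a number of a turn 10.7, either way. A call with a gripper value outside its range is refused whole. The fingers move at their own pace and stop on an object; FORCE is the grip in N (left out, the last holds). Time passes only in rows, so rows that do not move let the fingers close. It gives the time, the measured TCP pose, the force, the opening and the grip force at its end, in the units of the state.
- env.get_state(): the state, without advancing time (a new reading comes with each control period).
- vision.read_camera(name): name is "scene" or "top" or "wrist"; returns the picture (384x512x3 uint8, red, green, blue); there is no depth.
- vision.camera_params(name): a dict with "fx", "fy", "cx", "cy" (pixels), "rvec" (rotation vector, rad) and "tvec" (3), from world to camera coordinates, as OpenCV has them; the wrist camera has in their place "tool_from_camera" (4x4, takes a point from camera to tool coordinates, whose origin is the TCP and whose axes are the flange's). Camera axes: x right, y down, z forward; pixel columns grow to the right and rows downward; lengths in m; the calibration is good to about 2 mm. The wrist camera is an equidistant fisheye: a pixel r from the principal point sees the ray r / f radians off the axis. A picture is of the moment at which its call begins: read the wrist's pose just before it. camera_params takes no time and is no camera call.
- workorder.job_done(): hands the job in; it is judged then, once.
The state is a dict: "t": time; "joints": joint angles; "dq": joint speeds; "tau": joint torques, N m; "position": TCP position; "tool_rot": TCP orientation; "wrist_force": force on the tool from outside, world axes, zero at the start; "wrist_torque": the same for the moment, N m; "finger_gap": finger opening in m; "grasp_force": force on a finger pad.
Only numpy, scipy, OpenCV 4.12 (cv2) and the standard library are available. Lean on these libraries where they do the work, as an engineer would, in place of code of your own. Each camera call takes 0.05 s, during which the arm holds its last target. There are 200 camera calls.

### The job

Push the carriage with the metal flask fully home under the ram of the bench press, then bring the ram down by pushing the spokes of the star wheel one after another, the top of the wheel going away from the robot, until the foot is pressed firmly on the flask: a spoke should then need about one and a half times the push it needed while the wheel turned free, and never as much as twice. Work gently, leave the flask clamped and the wheel let go, and do not disturb the other things on the bench.

Things in the scene. Friction and masses are not known exactly. Their poses are not given: they have to be found in the camera images.
- press: Grey C-frame bench press; origin on the bench on the ram's axis. x runs from the open front to the column (away from the robot), y to the left, where the star wheel is, z up. Its head reaches 225 mm up and 37 mm to either side in y.
- hub (a point): Centre of the star wheel (axes as the press: y is the axle), 185 mm up and 105 mm left of the ram's axis. Steel hub (radius 20, 34 long) with 5 straight round bars as spokes, 12 mm thick, ending 100 mm from the axle, evenly spread (72 degrees) in the plane y = 0 of this frame. The upper spokes stand clear above the press's head.
- star (a joint): Turn of the star wheel, rad; at 0 one spoke points straight up. It grows, lowering the ram 5 mm per rad, as the wheel's top goes to the press's +x. Starts at 0 to 1; the foot meets the flask 1.2 to 3.5 rad later. Until then it needs a constant 0.9 N m (9 to 10 N near a spoke's end) while it moves, afterwards ever more; stopped, the push slackens. It stays where left.
- spoke (a point): Outer end, on its centre line, of the spoke that points straight up when joint star reads 0.
- foot: Round dark steel foot (44 mm across) under the ram; origin at the centre of its underside. It is carried on a short stiff rubber spring.
- flask: Brass flask in two halves, 76 x 90 x 55 mm high, with a flat round boss (54 mm across) on top; origin at the centre of its underside. It stands loose in the low rim of the carriage and rides with it.
- carriage (a joint): Travel of the carriage in m, in the press's +y direction: 0 fully out to the right, 0.080 fully home against its stop with the flask centred under the ram. It stays where it is left and needs a push of about 3 N.
- post (a point): Centre of the black upright round post, 20 mm thick and 45 mm tall, at the carriage's right end (it reaches 22 mm above and below this point). Push its right side to the press's +y to send the carriage home.
- cast: Bystander: white plaster tooth cast, 70 mm wide, 26 mm high; point on its underside.
- jar: Bystander: white jar, 60 mm across, 90 mm high; origin at its underside.
- bowl: Bystander: black rubber mixing bowl, 100 mm across, 55 mm high; origin at its underside.
- spatula: Bystander: spatula lying on the bench; origin on its underside.
Things that resemble listed ones, but are neither listed nor needed, are in the scene too. What is meant by the flask is not pink, and is the larger of those in its own colour.

How it is judged:
By the outcome, as a careful person would: the job done as asked, in the order asked, and still so for the second after the job is handed in, with the robot touching nothing.
It also fails if it takes over 72 s, if anything falls off the work surface, if the arm or the gripper's body presses on something with over 40 N, if the wrist force passes 120 N, or if a joint passes its speed limit or range.

## Working session

There is one attempt and no reset: what is moved stays moved. The work goes in short steps, Python scripts to look and compute and a shell command to move; the robot and the scene stay as the last step left them, time stands still between calls to the robot, and variables do not carry over. Pictures are saved under pics/ and viewed, at most 10 in all, crops included, and the job is handed in when it is done.

```bash
ls; mkdir -p pics; python3 - <<'E'
from bench import env, vision
import cv2, numpy as np
for n in ("scene","top"):
    im=vision.read_camera(n); cv2.imwrite(f"pics/{n}0.png",cv2.resize(im[:,:,::-1],(800,600),interpolation=cv2.INTER_CUBIC)); np.save(f"pics/{n}0.npy",im)
    print(n,vision.camera_params(n))
print(vision.camera_params("wrist"))
s=env.get_state();print(s["t"],s["position"],s["tool_rot"],s["wrist_force"])
E
```

```text
pics
scene {'fx': 377.7990981446404, 'fy': 377.7990981446404, 'cx': 258.8014501864888, 'cy': 193.25241001597124, 'rvec': array([ 1.35959317,  2.29164078, -0.81576869]), 'tvec': array([ 0.23293822, -0.24493703,  1.59551566])}
top {'fx': 433.0827280248578, 'fy': 433.0827280248578, 'cx': 257.1045420715228, 'cy': 191.31940334371603, 'rvec': array([ 2.14489069, -2.20420818,  0.09141409]), 'tvec': array([0.01448686, 0.54788078, 1.35985721])}
{'fx': 297.3186396354542, 'fy': 297.3186396354542, 'cx': 255.79388862696177, 'cy': 188.9154989595783, 'tool_from_camera': array([[-3.94137011e-04, -9.68820447e-01, -2.47763570e-01,
         6.67317862e-02],
       [ 9.99999922e-01, -3.82251405e-04, -9.60754760e-05,
         5.69184364e-04],
       [-1.62808740e-06, -2.47763589e-01,  9.68820522e-01,
        -1.61816959e-01],
       [ 0.00000000e+00,  0.00000000e+00,  0.00000000e+00,
         1.00000000e+00]])}
0.1 [0.14643031 0.6070233  0.221538  ] [-3.71051770e-01 -3.11920576e+00  2.70343004e-03] [-0.2388504  -0.56397711 -0.58848288]
```

View pics/scene0.png

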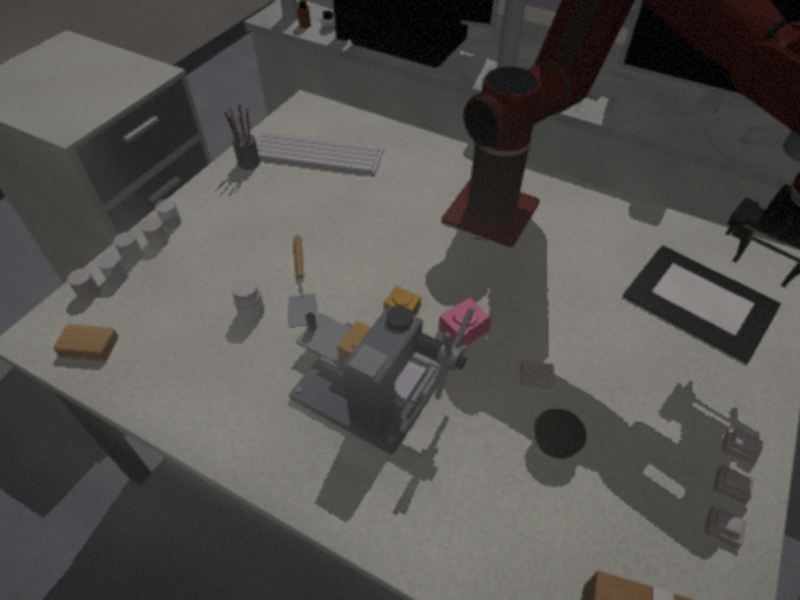

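View pics/top0.png

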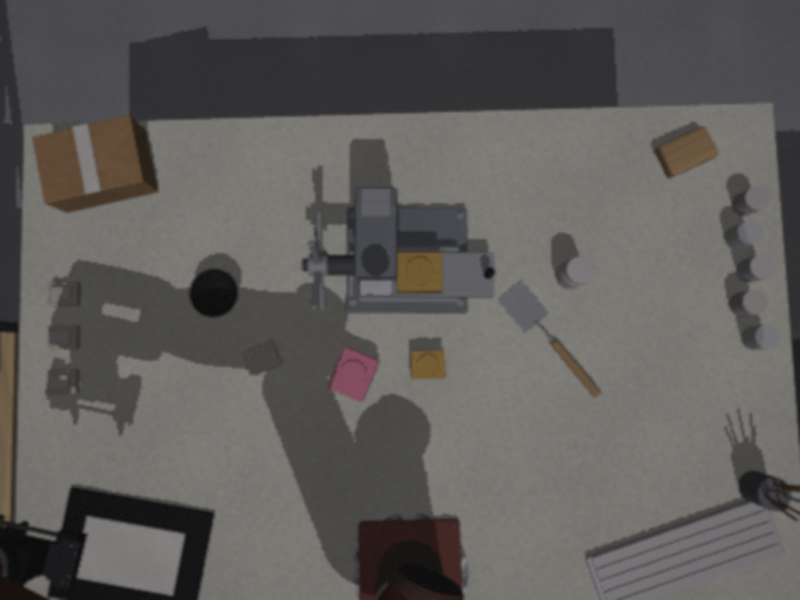

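The brass candidates are the block on the carriage at top-view (420,270) and the small one on the bench at (428,363). The pink block at (355,373) is excluded. The flask is the larger brass one, on the carriage. I'll confirm that in one enlarged crop and measure.

```bash
python3 - <<'E'
import cv2, numpy as np
t=np.load("pics/top0.npy")[:,:,::-1]; s=np.load("pics/scene0.npy")[:,:,::-1]
a=cv2.resize(t[100:250,190:330],(560,600),interpolation=cv2.INTER_CUBIC)   # x4
b=cv2.resize(s[180:300,180:320],(800,686),interpolation=cv2.INTER_CUBIC)
a=cv2.resize(t[110:210,190:322],(528,400),interpolation=cv2.INTER_CUBIC)
A=cv2.resize(t[110:170,190:322],(792,360),interpolation=cv2.INTER_CUBIC)
im=np.zeros((600,800,3),np.uint8)
l=cv2.resize(t[100:220,190:270],(400,600),interpolation=cv2.INTER_CUBIC)  #x5
# top crop x4 : cols190-290.. ; 
im[:, :400]=cv2.resize(t[110:260,190:290],(400,600),interpolation=cv2.INTER_CUBIC)
im[:,400:]=cv2.resize(s[180:300,230:310],(400,600),interpolation=cv2.INTER_CUBIC)
im=np.clip(im.astype(float)*1.6,0,255).astype(np.uint8)
cv2.imwrite("pics/crop1.png",im)
hsv=cv2.cvtColor(np.ascontiguousarray(t),cv2.COLOR_BGR2HSV)
m=cv2.inRange(hsv,(12,120,60),(30,255,255))
n,_,st,c=cv2.connectedComponentsWithStats(m)
for i in range(1,n):
    if st[i,4]>60: print("top brass",st[i],c[i])
E
```

```text
top brass [254 162  28  25 672] [267.97172619 173.92410714]
top brass [264 224  20  18 333] [273.36336336 232.76276276]
```

View pics/crop1.png

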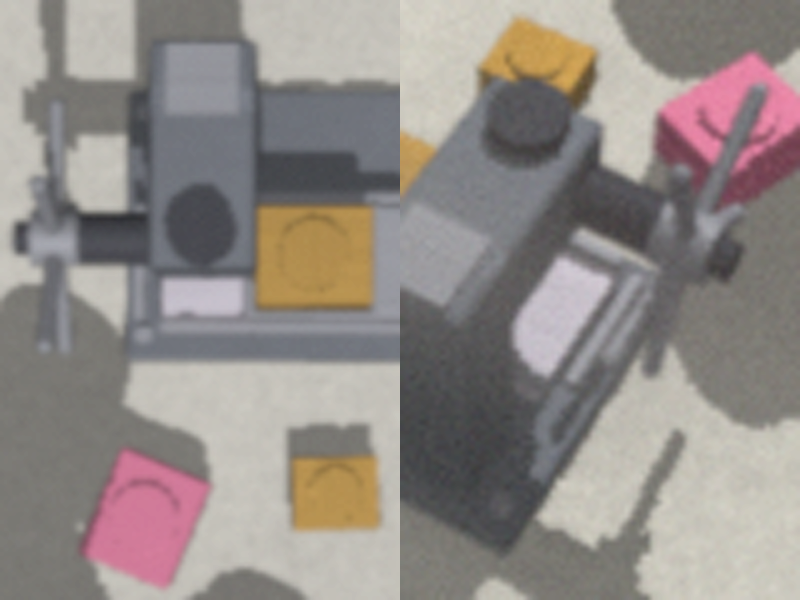

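The crop confirms that the larger brass block, at orig top (268,174), is on the carriage, so it is the flask. The hub is at orig top (202.5,170). Spoke tips in the scene crop are at about (757,90), (680,172), (735,215) and (650,372).

```bash
cat > h.py <<'E'
import numpy as np, cv2
from bench import env, vision
def ray(n,u,v):
    p=vision.camera_params(n); R=cv2.Rodrigues(p["rvec"])[0]; o=-R.T@p["tvec"]
    d=R.T@np.array([(u-p["cx"])/p["fx"],(v-p["cy"])/p["fy"],1]); return o,d/np.linalg.norm(d)
def plane(n,u,v,nrm,c):
    o,d=ray(n,u,v); nrm=np.array(nrm,float); return o+d*(c-nrm@o)/(nrm@d)
def tri(u1,u2):
    o1,d1=ray("top",*u1); o2,d2=ray("scene",*u2)
    k=np.linalg.lstsq(np.c_[d1,-d2],o2-o1,rcond=None)[0]
    a,b=o1+k[0]*d1,o2+k[1]*d2; return (a+b)/2,np.linalg.norm(a-b)
def proj(n,P):
    p=vision.camera_params(n); q=cv2.Rodrigues(p["rvec"])[0]@np.array(P)+p["tvec"]
    return q[:2]/q[2]*p["fx"]+[p["cx"],p["cy"]]
E
python3 - <<'E'
from h import *
np.set_printoptions(precision=3,suppress=True)
s=lambda u,v:(230+(u-400)/5,180+v/5); t=lambda u,v:(190+u/4,110+v/4)
T8=lambda u,v:(u*.64,v*.64)
print("base front edge L,R",plane("top",*T8(347,312),[0,0,1],.01),plane("top",*T8(468,312),[0,0,1],.01))
print("base R edge", plane("top",*T8(466,208),[0,0,1],.01))
print("head edges L,R",plane("top",*t(153,42),[0,0,1],.225),plane("top",*t(150,268),[0,0,1],.225),plane("top",*t(254,45),[0,0,1],.225),plane("top",*t(252,268),[0,0,1],.225))
print("ramcap",plane("top",*t(200,223),[0,0,1],.235), tri(t(200,223),s(528,118)))
h,e=tri(t(52,238),s(682,230)); print("hub",h,e, plane("top",*t(52,238),[0,0,1],.195))
print("axle end", tri(t(20,238),s(728,260)))
print("post top",tri(T8(489,271),T8(311,317)))
print("flask ctr top", plane("top",*t(313,250),[0,0,1],.08), tri(t(258,208),s(400,140)))
for w in ((757,90),(680,172),(738,212),(650,372)):
    P=plane("scene",*s(*w),[0,1,0],h[1]); print(w,P,"r",np.hypot(P[0]-h[0],P[2]-.185),"ang",np.arctan2(P[0]-h[0],P[2]-.185), np.degrees(np.arctan2(P[0]-h[0],P[2]-.185))%72)
for w in ((57,105),(45,348),(64,350)): print(w,plane("top",*t(*w),[0,0,1],.2))
for n,z,w in (("bowl",.0,T8(213,292)),("jar",.09,T8(577,271))): print(n,plane("top",*w,[0,0,1],z))
E
```

```text
base front edge L,R [0.525 0.113 0.01 ] [ 0.519 -0.136  0.01 ]
base R edge [ 0.736 -0.14   0.01 ]
head edges L,R [0.729 0.074 0.225] [0.572 0.079 0.225] [0.725 0.004 0.225] [0.57  0.009 0.225]
ramcap [0.601 0.044 0.235] (array([0.6  , 0.045, 0.233]), np.float64(0.003784393095563618))
hub [0.6   0.148 0.194] 0.0031936605457491963 [0.599 0.15  0.195]
axle end (array([0.601, 0.175, 0.184]), np.float64(0.002628271545753227))
post top (array([ 0.591, -0.171,  0.093]), np.float64(0.0030754403088043207))
flask ctr top [ 0.6   -0.036  0.08 ] (array([ 0.622, -0.008,  0.203]), np.float64(0.02862647963570828))
(757, 90) [0.507 0.148 0.219] r 0.09861071165358015 ang -1.221318598029562 2.0235988920713908
(680, 172) [0.617 0.148 0.27 ] r 0.0866380894544846 ang 0.2038008741692443 11.676929950974456
(738, 212) [0.508 0.148 0.097] r 0.12764842317646324 ang -2.336188931040027 10.146234106227155
(650, 372) [0.631 0.148 0.084] r 0.10564614011146779 ang 2.841354473642017 18.797619440303095
(57, 105) [0.693 0.144 0.2  ]
(45, 348) [0.521 0.155 0.2  ]
(64, 350) [0.519 0.142 0.2  ]
bowl [0.576 0.393 0.   ]
jar [ 0.588 -0.344  0.09 ]
```

```bash
python3 -m inch '[[0,0,9.6,0,0,-0.022,0],[0,0,9.6,0,0,-0.022,0],[0,0,9.6,0,0,-0.022,0],[0,0,9.6,0,0,-0.022,0],[0,0,9.6,0,0,-0.022,0],[0,0,9.6,0,0,-0.022,0],[0,0,9.5,0,0,-0.022,0],[0,0,9.5,0,0,-0.022,0]]' 5
```

```text
t: 1.1
position: [0.1465, 0.6073, 0.3986]
tool_rot: [2.23, 2.212, -0.002]
wrist_force: [0.3, 0.1, 0.4]
finger_gap: 0.0148
grasp_force: 0.0
```

```bash
python3 -m inch '[[0,0,0,-0.046,0.0247,0,0],[0,0,0,-0.046,0.0247,0,0],[0,0,0,-0.046,0.0247,0,0],[0,0,0,-0.046,0.0247,0,0],[0,0,0,-0.046,0.0247,0,0],[0,0,0,-0.046,0.0247,0,0],[0,0,0,-0.046,0.0247,0,0],[0,0,0,-0.046,0.0247,0,0],[0,0,0,-0.046,0.0247,0,0],[0,0,0,-0.046,0.0247,0,0],[0,0,0,-0.046,0.0247,0,0],[0,0,0,-0.046,0.0247,0,0]]'
python3 -m inch '[[0,0,0,-0.046,0.0247,0,0],[0,0,0,-0.046,0.0247,0,0],[0,0,0,-0.046,0.0247,0,0],[0,0,0,-0.046,0.0247,0,0],[0,0,0,-0.046,0.0247,0,0],[0,0,0,-0.046,0.0247,0,0],[0,0,0,0,0,0,0]]'
```

```text
t: 2.6
position: [0.4418, 0.053, 0.3983]
tool_rot: [-2.225, -2.218, -0.0]
wrist_force: [0.9, -0.1, 0.5]
finger_gap: 0.0004
grasp_force: 0.0
t: 3.48
position: [0.589, -0.2249, 0.3952]
tool_rot: [-2.226, -2.211, 0.003]
wrist_force: [0.6, -0.9, -0.8]
finger_gap: 0.0006
grasp_force: 0.0
```

```bash
python3 -m inch '[[0,0,0,0,0.003,0.05,0],[0,0,0,0,0,0.05,0],[0,0,0,0,0,0.05,0],[0,0,0,0,0,0.05,0],[0,0,0,0,0,0.05,0],[0,0,0,0,0,0.045,0],[0,0,0,0,0,0.03,0],[0,7.5,0,0,0,0,0],[0,7.5,0,0,0,0,0],[0,0,0,0,0,0,0]]'
python3 - <<'E'
from h import *
a=vision.read_camera("scene");b=vision.read_camera("wrist");c=vision.read_camera("top")
im=np.zeros((600,800,3),np.uint8)
im[:300,:400]=cv2.resize(a[150:300,150:350,::-1],(400,300),interpolation=cv2.INTER_CUBIC)
im[300:,:400]=cv2.resize(b[...,::-1],(400,300))
im[:,400:]=cv2.resize(c[110:230,250:330,::-1],(400,600),interpolation=cv2.INTER_CUBIC)
cv2.imwrite("pics/c2.png",np.clip(im*1.4,0,255).astype(np.uint8)); print(env.get_state()["position"])
E
```

```text
t: 4.72
position: [0.5912, -0.2229, 0.073]
tool_rot: [-2.088, -2.076, -0.273]
wrist_force: [-1.0, -0.5, 0.4]
finger_gap: 0.0004
grasp_force: 0.0
[ 0.59167891 -0.22086306  0.07367362]
```

View pics/c2.png

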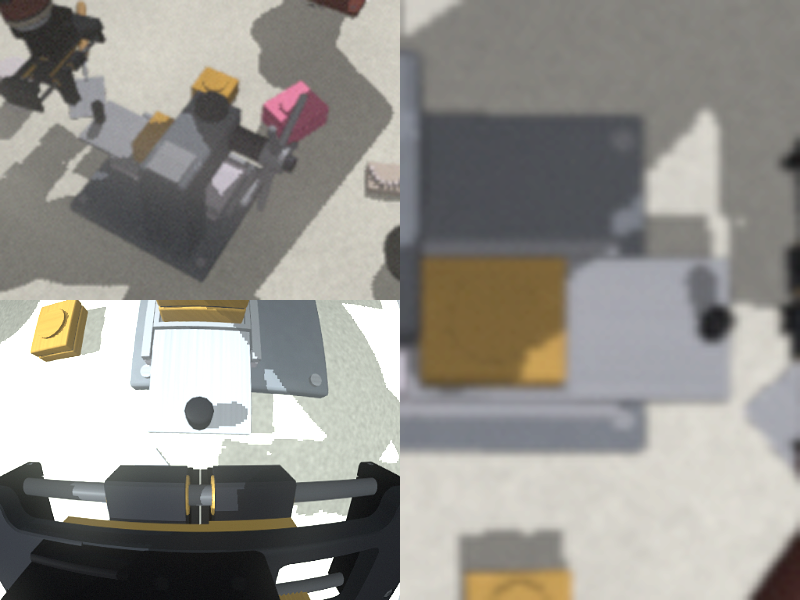

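The wrist view shows the post at column 199, in line with the finger seam at 200. Now the push.

```bash
python3 -m inch '[[0,0,0,0.0116,0.0003,0.0031,0],[0,0,0,0.0116,0.0003,0.0031,0],[0,0,0,0.0077,0.0002,0.0021,0],[0,0,0,0.0077,0.0002,0.0021,0],[0,0,0,0.0077,0.0002,0.0021,0],[0,0,0,0.0077,0.0002,0.0021,0],[0,0,0,0.0077,0.0002,0.0021,0],[0,0,0,0.0077,0.0002,0.0021,0],[0,0,0,0.0077,0.0002,0.0021,0],[0,0,0,0.0077,0.0002,0.0021,0],[0,0,0,0.0077,0.0002,0.0021,0]]'
python3 -m inch '[[0,0,0,0.0039,0.0001,0.001,0],[0,0,0,0.0039,0.0001,0.001,0]]'
```

```text
t: 6.25
position: [0.5946, -0.1254, 0.0734]
tool_rot: [-2.085, -2.079, -0.275]
wrist_force: [0.6, -3.0, 2.6]
finger_gap: 0.0005
grasp_force: 1.7
t: 6.5
position: [0.5947, -0.1176, 0.0732]
tool_rot: [-2.085, -2.079, -0.274]
wrist_force: [0.4, -3.7, 3.1]
finger_gap: 0.0005
grasp_force: 1.6
```

```bash
for i in 1; do python3 -m inch '[[0,0,0,0.0029,0,0.0008,0],[0,0,0,0.0029,0,0.0008,0]]'; python3 -m inch '[[0,0,0,0.0019,0,0.0005,0]]';  python3 -m inch '[[0,0,0,0.0019,0,0.0005,0]]'; done | grep -E "pos|wrist"
```

```text
position: [0.5948, -0.1118, 0.0733]
wrist_force: [0.5, -3.5, 2.1]
position: [0.5949, -0.1109, 0.0733]
wrist_force: [-0.0, -9.2, 0.8]
position: [0.595, -0.1107, 0.0734]
wrist_force: [-1.5, -14.9, 1.6]
```

```bash
python3 -m inch '[[0,0,0,-0.0058,0,-0.0016,0],[0,0,0,-0.0116,0,-0.0031,0],[0,0,0,-0.0193,0,-0.0052,0],[0,0,0,0.0129,0,-0.0483,0],[0,0,0,0.0129,0,-0.0483,0],[0,0,0,0.0129,0,-0.0483,0],[0,0,0,0.0129,0,-0.0483,0],[0,0,0,0.0129,0,-0.0483,0],[0,-7.5,0,0,0,0,0],[0,-7.5,0,0,0,0,0],[0,0,-10,0,0,-0.02,0],[0,0,-10,0,0,-0.02,0]]'
python3 -m inch '[[0,0,-10,0,0,-0.02,0],[0,0,-10,0,0,-0.02,0],[0,0,-10,0,0,0,0],[0,0,-10,0,0,0,0],[0,0,-10,0,0,0,0],[0,0,-10,0,0,0,0],[0,0,-10,0,0,0,0],[0,0,0,0,0,0,0]]'
python3 - <<'E'
from h import *
a=vision.read_camera("scene");c=vision.read_camera("top")
np.save("pics/s3.npy",a);np.save("pics/t3.npy",c)
im=np.zeros((600,800,3),np.uint8)
im[:,:400]=cv2.resize(c[110:230,190:270,::-1],(400,600),interpolation=cv2.INTER_CUBIC)
im[:,400:]=cv2.resize(a[190:280,260:320,::-1],(400,600),interpolation=cv2.INTER_CUBIC)
cv2.imwrite("pics/c3.png",np.clip(im*1.5,0,255).astype(np.uint8))
E
```

```text
t: 8.5
position: [0.5944, -0.1462, 0.3636]
tool_rot: [-1.797, -2.575, 0.001]
wrist_force: [0.7, -1.2, -1.0]
finger_gap: 0.0005
grasp_force: 0.0
t: 9.5
position: [0.5945, -0.1469, 0.4031]
tool_rot: [-0.008, -3.141, -0.001]
wrist_force: [1.0, 0.3, 0.8]
finger_gap: 0.0005
grasp_force: 0.0
```

View pics/c3.png

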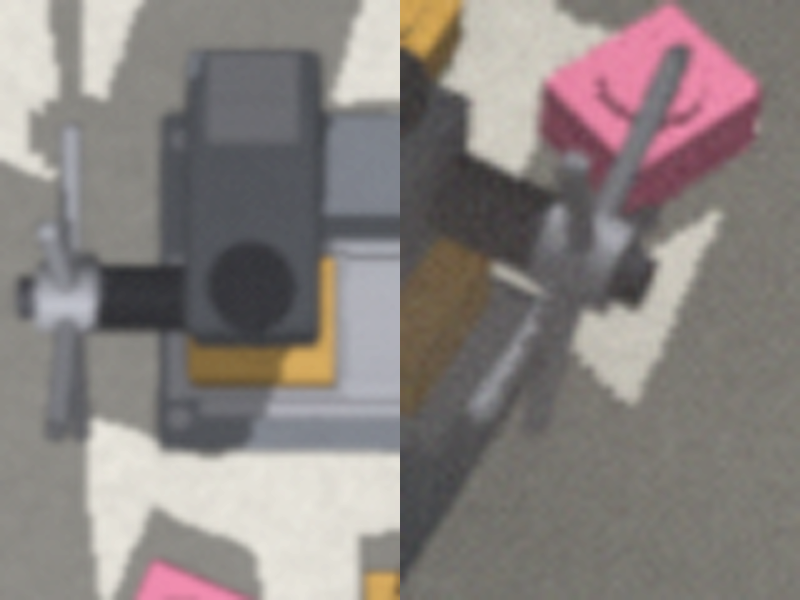

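```bash
python3 - <<'E'
from h import *
np.set_printoptions(precision=3,suppress=True)
h=np.array([.6025,.149,.185]);n=np.array([.025,1,0])
s=lambda u,v:(260+(u-400)/6.667,190+v/6.667);t=lambda u,v:(190+u/5,110+v/5)
for w in ((577,160),(682,52),(538,428)):
    P=plane("scene",*s(*w),n,n@h);d=P-h;print(w,P,np.hypot(d[0],d[2]),np.degrees(np.arctan2(d[0],d[2])))
print(plane("top",*t(47,232),[0,0,1],.28),plane("top",*t(71,126),[0,0,1],.2))
pr=lambda a,c:(lambda P:( (proj("scene",P)-[260,190])*6.667+[400,0],(proj("top",P)-[190,110])*5))(h+.1*np.array([np.sin(np.radians(a)),-.025*np.sin(np.radians(a)),np.cos(np.radians(a))]))
for a in (0,5,10,15,20,25): print(a,[np.r_[pr(a+k,0)].round() for k in (-72,0,72,144,-144)])
E
```

```text
(577, 160) [0.614 0.149 0.269] 0.08452279341594182 8.15810959621596
(682, 52) [0.508 0.151 0.223] 0.10147421784369218 -67.96073088494158
(538, 428) [0.626 0.148 0.077] 0.11003693190287489 167.88118126461885
[0.622 0.148 0.28 ] [0.696 0.144 0.2  ]
0 [array([681.,  61.,  60., 457.]), array([594., 114.,  44., 267.]), array([472., 386.,  63., 116.]), array([503., 459.,  86., 216.]), array([624., 265.,  85., 409.])]
5 [array([680.,  54.,  58., 451.]), array([583., 130.,  44., 250.]), array([468., 402.,  65., 116.]), array([511., 451.,  87., 229.]), array([631., 247.,  83., 420.])]
10 [array([678.,  48.,  56., 443.]), array([573., 147.,  44., 234.]), array([466., 416.,  67., 116.]), array([518., 443.,  88., 243.]), array([638., 230.,  82., 429.])]
15 [array([675.,  44.,  54., 434.]), array([563., 165.,  45., 219.]), array([464., 429.,  69., 118.]), array([526., 433.,  88., 257.]), array([645., 213.,  81., 438.])]
20 [array([672.,  41.,  52., 423.]), array([553., 184.,  46., 204.]), array([463., 440.,  71., 121.]), array([535., 422.,  89., 271.]), array([651., 196.,  79., 446.])]
25 [array([667.,  41.,  51., 412.]), array([542., 204.,  47., 190.]), array([463., 450.,  72., 126.]), array([543., 411.,  89., 285.]), array([657., 180.,  78., 453.])]
```

Flask is centred under the ram. The wheel's upper spoke leans about 11° past vertical. I'll go to just behind it with the fingers in the wheel's plane.

```bash
python3 -m inch '[[0,0,0,0.0024,0.0493,0,0],[0,0,0,0.0024,0.0493,0,0],[0,0,0,0.0024,0.0493,0,0],[0,0,0,0.0024,0.0493,0,0],[0,0,0,0.0024,0.0493,0,0],[0,0,0,0.0024,0.0493,0,0],[0,0,0,0,0,0.04,0],[0,0,0,0,0,0.04,0],[0,0,0,0,0,0.04,0],[0,0,0,0,0,0.013,0],[0,0,0,0,0,0,0]]'
python3 - <<'E'
from h import *
a=vision.read_camera("scene");b=vision.read_camera("wrist");c=vision.read_camera("top")
im=np.zeros((600,800,3),np.uint8)
im[:300,:400]=cv2.resize(a[160:280,200:360,::-1],(400,300),interpolation=cv2.INTER_CUBIC)
im[300:,:400]=cv2.resize(c[100:220,150:310,::-1],(400,300),interpolation=cv2.INTER_CUBIC)
im[:,400:]=cv2.resize(b[:,128:384,::-1],(400,600),interpolation=cv2.INTER_CUBIC)
cv2.imwrite("pics/c4.png",np.clip(im*1.4,0,255).astype(np.uint8)); s=env.get_state();print(s["position"],s["wrist_force"])
E
```

```text
t: 10.98
position: [0.5809, 0.1495, 0.2701]
tool_rot: [-0.007, -3.14, 0.0]
wrist_force: [0.4, -0.6, 1.2]
finger_gap: 0.0006
grasp_force: 0.0
[0.58226626 0.14973439 0.27274263] [-6.20477008e-02 -1.07410838e-03  1.19531573e+00]
```

View pics/c4.png

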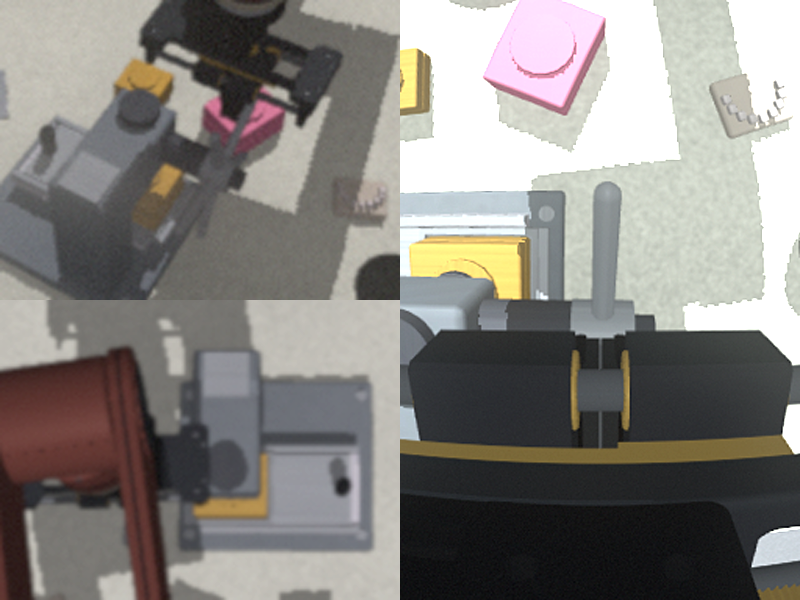

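```bash
cat > tq.py <<'E'
import sys,re,numpy as np
from scipy.optimize import brentq
x=sys.stdin.read(); g=lambda k:np.array([float(v) for v in re.search(k+r": \[(.*?)\]",x)[1].split(",")])
try: p,w=g("position"),g("wrist_force")
except TypeError: sys.exit(x)
h=np.array([.6025,.149,.185]); c=p+[.0095,0,0]-h   # contact: front edge of the finger tip
R=np.hypot(c[0],c[2]); th=np.arctan2(c[0],c[2])+np.arcsin(.006/R)
if th<0: r=.1; c[2]=r*np.cos(th)+.006*np.sin(th)
print(re.search(r"t: (\S+)",x)[1],"p",p,"F",w,"theta %.1f tau %.2f R %.3f"%(np.degrees(th),-(c[2]*w[0]-c[0]*w[2]),R))
E
python3 -m inch '[[0,0,0,-0.0055,0,0,0],[0,0,0,-0.0055,0,0,0],[0,0,0,-0.0055,0,0,0]]'|python3 tq.py
python3 -m inch '[[0,0,0,-0.0055,0,0,0],[0,0,0,-0.0044,0,0.0009,0]]'|python3 tq.py
python3 -m inch '[[0,0,0,-0.0044,0,0.0009,0],[0,0,0,-0.0044,0,0.0009,0]]'|python3 tq.py
```

```text
11.5 p [0.5982 0.1497 0.2706] F [ 0.3 -1.1 -0.4] theta 7.5 tau -0.03 R 0.086
11.75 p [0.6074 0.1497 0.2693] F [-9.6  0.3  5.9] theta 13.7 tau 0.89 R 0.086
12.0 p [0.6145 0.1495 0.2677] F [-10.1  -0.2   5.4] theta 18.6 tau 0.95 R 0.085
```

```bash
python3 -m inch '[[0,0,0,-0.0046,0,0.0018,0],[0,0,0,-0.0046,0,0.0018,0],[0,0,0,-0.0046,0,0.0018,0]]'|python3 tq.py
python3 -m inch '[[0,0,0,-0.0042,0,0.0025,0],[0,0,0,-0.0042,-0.0005,0.0025,0],[0,0,0,-0.0042,0,0.0025,0]]'|python3 tq.py
python3 -m inch '[[0,0,0,-0.0038,0,0.0033,0],[0,0,0,-0.0038,-0.0005,0.0033,0],[0,0,0,-0.0038,0,0.0033,0]]'|python3 tq.py
python3 -m inch '[[0,0,0,-0.0025,0,0.0027,0],[0,0,0,-0.0025,0,0.0027,0]]'|python3 tq.py
```

```text
12.38 p [0.6284 0.1492 0.2624] F [-8.8 -1.8  5.6] theta 28.6 tau 0.88 R 0.085
12.75 p [0.6411 0.1488 0.2551] F [-9.  -1.4  5. ] theta 38.5 tau 0.87 R 0.085
13.12 p [0.6527 0.1485 0.2454] F [-8.8 -0.7  6. ] theta 48.7 tau 0.89 R 0.085
13.38 p [0.6577 0.1483 0.24  ] F [-8.2 -1.   6.5] theta 53.7 tau 0.87 R 0.085
```

```bash
echo 'sys.exit(1 if -(c[2]*w[0]-c[0]*w[2])>1.08 else 0)' >> tq.py
python3 -m inch '[[0,0,0,0.003,0,-0.002,0],[0,0,0,0,0,-0.035,0],[0,0,0,0,0,-0.035,0],[0,0,0,0.04,0.001,0,0],[0,0,0,0.04,0,0,0],[0,0,0,0.035,0,0,0],[0,0,0,0,0,0.025,0],[0,0,0,0,0,0.022,0],[0,0,0,-0.003,0,0,0],[0,0,0,-0.003,0,0,0]]'|python3 tq.py &&
python3 -m inch '[[0,0,0,-0.0055,0,0,0],[0,0,0,-0.0055,0,0,0]]'|python3 tq.py &&
python3 -m inch '[[0,0,0,-0.005,0,-0.0005,0],[0,0,0,-0.005,0,-0.0005,0]]'|python3 tq.py &&
python3 -m inch '[[0,0,0,-0.005,0,-0.0008,0],[0,0,0,-0.005,0,-0.0008,0]]'|python3 tq.py &&
python3 -m inch '[[0,0,0,-0.005,0,-0.0005,0],[0,0,0,-0.005,0,-0.0005,0]]'|python3 tq.py
```

```text
14.62 p [0.5479 0.1499 0.2654] F [ 0.4 -0.5  0. ] theta -25.6 tau -0.04 R 0.092
14.88 p [0.5571 0.1499 0.2655] F [-15.1  -0.7   9.5] theta -20.1 tau 1.05 R 0.088
15.12 p [0.5665 0.1502 0.2672] F [-11.9   0.1   9.3] theta -13.9 tau 0.89 R 0.086
15.38 p [0.5769 0.15   0.2689] F [-11.6  -1.1   9.8] theta -6.8 tau 0.99 R 0.085
15.62 p [0.587  0.1498 0.2697] F [-10.4  -0.9   8. ] theta -0.0 tau 0.99 R 0.085
```

```bash

python3 -m inch '[[0,0,0,-0.005,0,0,0],[0,0,0,-0.005,0,0,0]]'|python3 tq.py &&
python3 -m inch '[[0,0,0,-0.005,0,0,0],[0,0,0,-0.0048,0,0.0009,0]]'|python3 tq.py &&
python3 -m inch '[[0,0,0,-0.0048,0,0.0009,0],[0,0,0,-0.0048,0,0.0009,0]]'|python3 tq.py &&
python3 -m inch '[[0,0,0,-0.0046,0,0.0018,0],[0,0,0,-0.0046,0,0.0018,0]]'|python3 tq.py &&
python3 -m inch '[[0,0,0,-0.0046,0,0.0018,0],[0,0,0,-0.0042,0,0.0025,0]]'|python3 tq.py &&
python3 -m inch '[[0,0,0,-0.0042,0,0.0025,0],[0,0,0,-0.0042,0,0.0025,0]]'|python3 tq.py
```

```text
15.88 p [0.597  0.1495 0.2696] F [-9.7 -1.4  8.1] theta 6.8 tau 0.85 R 0.085
16.12 p [0.6069 0.1493 0.2685] F [-9.9 -1.7  7.6] theta 13.5 tau 0.93 R 0.085
16.38 p [0.6164 0.149  0.2664] F [-9.  -3.1  6.3] theta 20.1 tau 0.88 R 0.085
16.62 p [0.626  0.1488 0.2631] F [-8.3 -3.8  6.7] theta 27.0 tau 0.87 R 0.085
16.88 p [0.6349 0.1486 0.2588] F [-8.7 -3.3  7.4] theta 33.6 tau 0.95 R 0.085
17.12 p [0.6433 0.1485 0.2537] F [-7.7 -2.9  6.3] theta 40.3 tau 0.85 R 0.085
```

```bash

python3 -m inch '[[0,0,0,-0.0038,0.0003,0.0033,0],[0,0,0,-0.0038,0,0.0033,0]]'|python3 tq.py &&
python3 -m inch '[[0,0,0,-0.0038,0,0.0033,0],[0,0,0,-0.0025,0,0.0027,0]]'|python3 tq.py &&
python3 -m inch '[[0,0,0,-0.0025,0,0.0027,0]]'|python3 tq.py &&
python3 -m inch '[[0,0,0,0.003,0,-0.002,0],[0,0,0,0,0,-0.035,0],[0,0,0,0,0,-0.035,0],[0,0,0,0.04,0.0007,0,0],[0,0,0,0.04,0,0,0],[0,0,0,0.035,0,0,0],[0,0,0,0,0,0.025,0],[0,0,0,0,0,0.022,0],[0,0,0,-0.003,0,0,0],[0,0,0,0,0,0,0]]'|python3 tq.py
```

```text
17.38 p [0.6511 0.1487 0.2474] F [-7.3 -3.8  7.3] theta 47.0 tau 0.88 R 0.085
17.62 p [0.6573 0.1486 0.2411] F [-8.1 -3.7  7.4] theta 52.9 tau 0.93 R 0.085
17.75 p [0.6596 0.1485 0.2384] F [-8.3 -4.3  6.8] theta 55.3 tau 0.90 R 0.085
19.0 p [0.5462 0.1509 0.2632] F [-0.1 -0.5  0.1] theta -27.1 tau 0.00 R 0.091
```

```bash

python3 -m inch '[[0,0,0,-0.004,0,-0.0005,0],[0,0,0,-0.004,0,-0.0005,0],[0,0,0,-0.004,0,-0.0005,0],[0,0,0,-0.004,0,-0.0005,0]]'|python3 tq.py &&
python3 -m inch '[[0,0,0,-0.005,0,-0.0007,0],[0,0,0,-0.005,0,-0.0007,0]]'|python3 tq.py &&
python3 -m inch '[[0,0,0,-0.005,0,-0.0008,0],[0,0,0,-0.005,0,-0.0008,0]]'|python3 tq.py &&
python3 -m inch '[[0,0,0,-0.005,0,-0.0005,0],[0,0,0,-0.005,0,-0.0005,0]]'|python3 tq.py
```

```text
19.5 p [0.5595 0.1508 0.264 ] F [-13.   -1.7   6.3] theta -19.0 tau 0.99 R 0.086
19.75 p [0.5694 0.1506 0.2667] F [-12.1  -1.3   9.4] theta -12.1 tau 0.95 R 0.085
20.0 p [0.5797 0.1505 0.2684] F [-11.1  -2.1   8.7] theta -5.0 tau 0.98 R 0.084
20.25 p [0.5897 0.1503 0.2691] F [-11.4  -1.9   7.4] theta 1.8 tau 0.93 R 0.084
```

```bash

python3 -m inch '[[0,0,0,-0.005,0,0,0],[0,0,0,-0.005,0,0,0]]'|python3 tq.py &&
python3 -m inch '[[0,0,0,-0.0048,0,0.0005,0],[0,0,0,-0.0048,0,0.0009,0]]'|python3 tq.py &&
python3 -m inch '[[0,0,0,-0.0048,0,0.0009,0],[0,0,0,-0.0046,0,0.0012,0]]'|python3 tq.py &&
python3 -m inch '[[0,0,0,-0.0046,0,0.0018,0],[0,0,0,-0.0046,0,0.0018,0]]'|python3 tq.py &&
python3 -m inch '[[0,0,0,-0.0046,0,0.0018,0],[0,0,0,-0.0042,0,0.0025,0]]'|python3 tq.py
```

```text
20.5 p [0.5996 0.15   0.2688] F [-10.6  -2.5   6. ] theta 8.6 tau 0.93 R 0.084
20.75 p [0.6094 0.1498 0.2673] F [-9.2 -3.8  6.5] theta 15.4 tau 0.86 R 0.084
21.0 p [0.6187 0.1496 0.265 ] F [-8.9 -4.5  5.6] theta 21.9 tau 0.86 R 0.084
21.25 p [0.628  0.1493 0.2615] F [-10.3  -3.7   6.2] theta 28.7 tau 1.00 R 0.084
21.5 p [0.6366 0.1492 0.2573] F [-10.5  -4.8   7.2] theta 35.2 tau 1.07 R 0.084
```

The torque is rising, so the foot touched near theta 25°. Continuing in finer steps.

```bash
sed -i 's/>1.08/>1.27/' tq.py
python3 -m inch '[[0,0,0,-0.0019,0,0.0012,0],[0,0,0,-0.0019,0,0.0012,0]]'|python3 tq.py &&
python3 -m inch '[[0,0,0,-0.0018,0,0.0013,0],[0,0,0,-0.0018,0,0.0013,0]]'|python3 tq.py &&
python3 -m inch '[[0,0,0,-0.0018,0,0.0014,0],[0,0,0,-0.0018,0,0.0014,0]]'|python3 tq.py
```

```text
21.75 p [0.6404 0.1491 0.255 ] F [-10.6  -4.9   6.9] theta 38.2 tau 1.07 R 0.085
22.0 p [0.644  0.1491 0.2526] F [-9.8 -5.5  8.5] theta 41.1 tau 1.10 R 0.085
22.25 p [0.6476 0.1491 0.2499] F [-10.5  -4.5   9. ] theta 44.1 tau 1.17 R 0.085
```

```bash

python3 -m inch '[[0,0,0,-0.0017,0,0.0015,0],[0,0,0,-0.0017,0,0.0015,0]]'|python3 tq.py &&
python3 -m inch '[[0,0,0,-0.0016,0,0.0016,0],[0,0,0,-0.0016,0,0.0016,0]]'|python3 tq.py &&
python3 -m inch '[[0,0,0,-0.0015,0,0.0016,0]]'|python3 tq.py &&
python3 -m inch '[[0,0,0,-0.0015,0,0.0016,0]]'|python3 tq.py
```

```text
22.5 p [0.651  0.1493 0.2471] F [-10.6  -4.6   8.8] theta 47.1 tau 1.17 R 0.085
22.75 p [0.6542 0.1492 0.244 ] F [-12.5  -4.9   9.2] theta 50.1 tau 1.30 R 0.085
```

```bash
sed -i 's/>1.27/>1.38/' tq.py
python3 -m inch '[[0,0,0,-0.0015,0,0.0017,0],[0,0,0,-0.0014,0,0.0017,0]]'|python3 tq.py &&
python3 -m inch '[[0,0,0,-0.0014,0,0.0018,0]]'|python3 tq.py &&
python3 -m inch '[[0,0,0,-0.0014,0,0.0018,0]]'|python3 tq.py
```

```text
23.0 p [0.6571 0.1491 0.2408] F [-12.   -5.6  10.4] theta 53.0 tau 1.34 R 0.085
23.12 p [0.6586 0.1491 0.2391] F [-11.6  -5.3  11.1] theta 54.5 tau 1.36 R 0.085
23.25 p [0.66   0.149  0.2374] F [-12.   -5.   11.7] theta 56.0 tau 1.41 R 0.085
```

The torque is now about 1.5 times the free value. Releasing and checking.

```bash
python3 -m inch '[[0,0,0,0.002,0,-0.0025,0],[0,0,0,0.003,0,-0.006,0],[0,0,0,0,0,-0.03,0],[0,0,0,0,0,-0.045,0],[0,0,0,0,0,-0.045,0],[0,0,0,0.04,0,-0.03,0],[0,0,0,0.05,0,0,0],[0,0,0,0.05,0.02,0,0],[0,0,0,0.04,0.04,0,0],[0,0,0,0,0.04,0,0],[0,0,0,0,0,0,0]]'
python3 - <<'E'
from h import *
a=vision.read_camera("scene");c=vision.read_camera("top")
im=np.zeros((600,800,3),np.uint8)
im[:,:400]=cv2.resize(a[130:310,200:320,::-1],(400,600),interpolation=cv2.INTER_CUBIC)
im[:300,400:]=cv2.resize(c[90:270,130:370,::-1],(400,300),interpolation=cv2.INTER_CUBIC)
im[300:,400:]=cv2.resize(a[60:360,112:512,::-1],(400,300))
cv2.imwrite("pics/c5.png",np.clip(im*1.4,0,255).astype(np.uint8))
E
```

```text
t: 24.62
position: [0.4761, 0.2533, 0.3946]
tool_rot: [-0.002, 3.141, 0.002]
wrist_force: [0.5, -0.9, 0.2]
finger_gap: 0.0006
grasp_force: 0.0
```

View pics/c5.png

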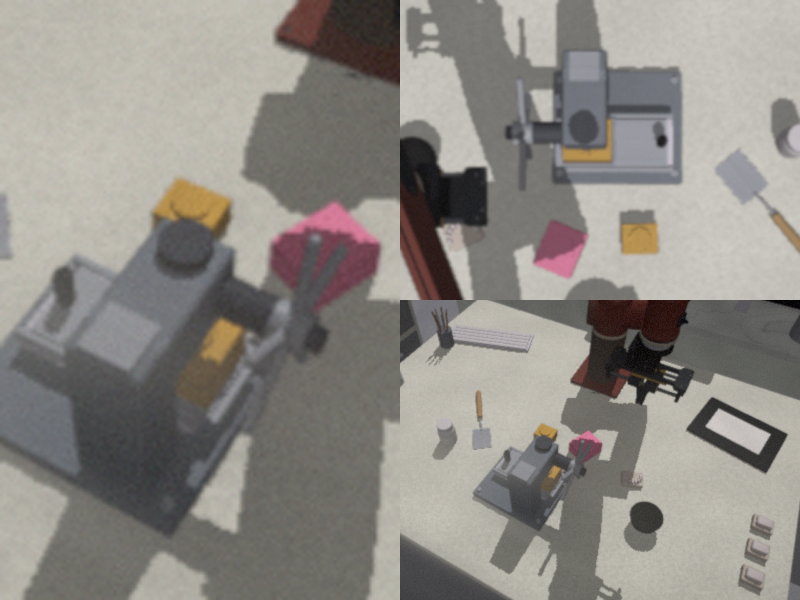

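The carriage is home: the post is at (660,132) in the top inset and the flask is under the head at (587,150). The wheel is free, and the small brass block, pink block, jar, spatula, bowl and cast have not moved.

```bash
python3 -c "
from bench import workorder
print(workorder.job_done())"
```

```text
the job is handed in; nothing more can be done
None
```

The carriage is home and the flask is clamped under the ram: the last spoke push measured about 1.4 N m against 0.9 N m turning free (about 1.5 times). The wheel is let go, nothing else on the bench was disturbed as far as the last pictures show, and the job was handed in after about 25 s.

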